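# Clamp the low clip-top canister

### The arm

A 6-joint arm with a two-finger parallel gripper is mounted at the origin on a cart in front of the work surface, level with it; the furniture and walls round the work are solid. World frame = base frame: x ahead of the robot, y to its left, z up, the work surface at z = 0. Lengths are in m, angles in rad, forces in N, time in s.
With the tool pointing down it reaches from about 0.425 to 0.95 m from the base axis. Payload 14.7 kg.
Tool frame: the origin (TCP) lies midway between the tips of the shut fingers; the grasp point (between the pads) lies 19 mm behind it; y points along the fingers, x is the direction in which the jaws open and shut, and the axes are right-handed (so a half turn about y gives the same grasp; the last joint's range is limited). The gripper opens to 85 mm and grips with 20 to 120 N. Pads are 22 mm wide; open, the fingers measure 114 mm over their backs; the gripper's body (76 mm by 85 mm) begins 54 mm behind the grasp point. The pads swing forward as they close: fully open they stand 13 mm farther back than shut.
Start: joints at [-1.33, 0.48, 1.596, -0, 1.065, -0.047], TCP at [0.185, -0.623, 0.21] pointing down, gripper open.
Joint ranges: [-2.75, 2.75], [-0.82, 2.05], [0.23, 2.67], [-1.56, 4.7], [0.09, 2.69], [-2.92, 2.92]. Speed limits (rad/s): [1.89, 1.89, 2.39, 3.01, 3.01, 3.01].

### API

Orientations are given as a rotation vector (axis times angle).
In Python, from plant import env, camera, camera_params, job gives the robot as it stands.
- The arm moves only by the tool drive_tool, never from a script. Its argument "targets" is one flat list of numbers, 4 for each row, row after row: the shift along the world's x, y, z in cm, then the turn about the world's z in degrees. A call has 1 to 20 rows; each row shifts and turns the commanded pose from where the row before left it; what a row does not reach is not made up. A row lasts 1/10 s, in which the tool goes at most 50 mm and 8.59 degrees, less where a joint would pass 70% of its speed; a pose out of reach is approached as far as the arm can. A call with a gripper value outside its range is refused whole. "fingers" is the opening, from -1 (shut) to 1 (fully open), set as the call begins (left out, the last holds). The fingers move at their own pace and stop on an object; the grip force is fixed at half the most. Time passes only in rows, so rows that do not move let the fingers close. It gives the time, the measured TCP pose, the force and the opening at its end, in the units of the state.
- env.sense(): the state, without advancing time (a new reading comes with each control period).
- camera(name): name is "scene" or "top"; returns the picture (400x640x3 uint8, blue, green, red); there is no depth.
- camera_params(name): a dict with "fx", "fy", "cx", "cy" (pixels), "dist" ([k1, k2, p1, p2, k3] as OpenCV has them; the pictures are not rectified), "world_from_camera" (4x4, takes a point from camera to world coordinates). Camera axes: x right, y up, looking along -z (the intrinsics and any distortion apply to the point x, -y, -z); pixel columns grow to the right and rows downward; lengths in m; the calibration is good to about 2 mm. A picture is of the moment at which its call begins. camera_params takes no time and is no camera call.
- job.sign_off(): hands the job in, once; it reports no verdict.
The state is a dict: "clock": time; "joint_pos": joint angles; "qd": joint speeds; "tau": joint torques, N m; "position": TCP position; "eef_rot": TCP orientation; "force": force on the tool from outside, world axes, zero at the start; "ft_torque": the same for the moment, N m; "grip_width": opening from 0.0 (shut) to 1.0 (fully open).
Only numpy, scipy, OpenCV 4.12 (cv2) and the standard library are available. Lean on these libraries where they do the work, as an engineer would, in place of code of your own. Each camera call takes 0.05 s, during which the arm holds its last target.

### The job

Two steel clip-top canisters stand on the worktop with their lids ajar and their wire bails thrown back. Close the lower one: first press its lid fully down, then swing its wire bail from the back over the top until it snaps down at the front and clamps the lid shut. Leave the taller canister open as it is, and do not shove about the salt dredger or the dip tubs that stand between them.

Things in the scene. Friction and masses are not known exactly. Their poses are not given: they have to be found in the camera images.
- low_canister: Lower of two steel clip-top canisters: 86 mm diameter, lid top 80 mm above the worktop when shut (tall one: 130), stuck fast to the worktop by its 100 mm rubber foot. Origin: centre of the underside; z up, -x front (lug), +x back (hinge), y along the bail's bar. Its front faces roughly to the robot's right. The bail pivots on the line x = 0, z = 60 mm; spring on the +y side to y = 58 mm.
- low_lid (a joint): Low canister's lid: flat steel disc, 87 mm diameter, hinged at the back (x = +46, z = 74 mm of the canister); a 26 mm wide lug reaches forward to x = -67 mm. 0 = fully shut, top at z = 80 mm; grows as the front rises; starts ajar at 0.20 to 0.35 rad. Stiff hinge: it stays where left; under 2 N down on its front half shuts it.
- low_bail (a joint): Low canister's wire bail: a U, 60 mm from pivot line to bar, legs at y = +-49 mm, outside the lid. 0 = closed, bar on the lid's front lug; 1.22 rad = upright; 1.885 rad = thrown back on its stop (start). Over-centre: a spring drives it back until upright; once past upright (below 1.1 rad) it snaps down to 0 by itself. Pushing the bar forward takes 2 to 4 N.
- low_bail_bar (a point): Middle of the low canister's bail bar, on its axis; the bar runs along the canister's y, with a sleeve 60 mm long and 9 mm thick. Thrown back it is 37 mm behind the pivot line and 107 mm above the worktop, with free space behind it; upright it is 120 mm above the worktop.
- tall_lid (a joint): Lid of the tall canister, same build as the low one's but 50 mm higher; starts ajar at 0.20 to 0.35 rad and is to stay so.
- tall_bail (a joint): Tall canister's bail, same build and values, 50 mm higher; starts thrown back (1.885 rad, bar 157 mm above the worktop) and is to stay so. The tall canister stands 260 mm or more to the left or right of the low one.
- salt_dredger: Bystander, loose: white salt shaker with a perforated domed top, 68 mm diameter, 115 mm tall, standing behind the gap between the canisters. Origin: centre of its underside.
- tub_a: Bystander, loose: lidded plastic dip tub, 66 x 73 x 37 mm, in the front of the gap between the canisters. Origin: its underside, about the centre.
- tub_b: Bystander, loose: lidded plastic dip tub, 66 x 73 x 37 mm, in the gap between the canisters, farther back. Origin: its underside, about the centre.

How it is judged:
On the way, in this order (a step that is already met when the one before it is completed fails the run):
1. the low canister's lid is pressed fully down (under 0.06 rad, 5 mm at its front edge) while its bail is still thrown back (value of joint low_lid below 0.06 rad and value of joint low_bail above 1.5 rad), for 0.1 s.
2. its bail is swung over and lies closed at the front (value of joint low_bail below 0.12 rad), for 0.2 s.
At the end, for the whole second after the job is handed in: The low canister's lid is shut (within 0.06 rad) and its bail lies closed at the front (within 0.12 rad) and still; the tall canister's lid is still ajar (over 0.12 rad) and its bail still thrown back (over 1.6 rad) (value of joint low_lid below 0.06 rad and value of joint low_bail below 0.12 rad and velocity of joint low_bail between -0.1 and 0.1 rad/s and value of joint tall_lid above 0.12 rad and value of joint tall_bail above 1.6 rad); the robot touches nothing.
It fails at once if the tall canister's lid is shut or its bail swung up (value of joint tall_lid below 0.12 rad or value of joint tall_bail below 1.5 rad).
It fails at once if the salt dredger or a dip tub is shoved more than 30 mm or tipped over (distance of any of salt_dredger, tub_a, tub_b from where it was at the start of the episode above 0.03 m or angle between any of salt_dredger, tub_a, tub_b's own z axis and vertical above 0.5 rad).
It also fails if it takes over 40 s, if anything falls off the work surface, if the arm or the gripper's body presses on something with over 40 N, if the wrist force passes 120 N, or if a joint passes its speed limit or range.

## Working session

There is one attempt and no reset: what is moved stays moved. The work goes in short steps, Python scripts to look and compute and a tool call to move; the robot and the scene stay as the last step left them, time stands still between calls to the robot, and variables do not carry over. Pictures are saved under pics/ and viewed, and the job is handed in when it is done.

Besides the shell and the picture viewer there is one more tool, called after ">>>" by a JSON object that holds its "method" and its "body", one argument or row to a line. drive_tool: Moves the arm, as the interface text tells. Its arguments: {"type":"object","properties":{"targets":{"type":"array","items":{"type":"number"}},"fingers":{"type":"number"}},"required":["targets"]}

```bash
mkdir -p pics; cat > h.py <<'E'
import numpy as np, cv2
from plant import env, camera, camera_params, job
def ray(cam,u,v):
    p=camera_params(cam); K=np.array([[p['fx'],0,p['cx']],[0,p['fy'],p['cy']],[0,0,1]])
    q=cv2.undistortPoints(np.array([[[u,v]]],float),K,np.array(p['dist'],float))[0,0]
    T=np.array(p['world_from_camera']); d=T[:3,:3]@np.array([q[0],-q[1],-1]); return T[:3,3],d/np.linalg.norm(d)
def onz(cam,u,v,z):
    o,d=ray(cam,u,v); return o+d*(z-o[2])/d[2]
def tri(u1,u2,a='scene',b='top'):
    o1,d1=ray(a,*u1);o2,d2=ray(b,*u2)
    A=np.stack([d1,-d2],1); s=np.linalg.lstsq(A,o2-o1,rcond=None)[0]
    p=o1+s[0]*d1;q=o2+s[1]*d2
    return (p+q)/2,np.linalg.norm(p-q)
def proj(cam,P):
    p=camera_params(cam); T=np.linalg.inv(np.array(p['world_from_camera'])); c=T[:3,:3]@np.array(P)+T[:3,3]
    K=np.array([[p['fx'],0,p['cx']],[0,p['fy'],p['cy']],[0,0,1]])
    return cv2.projectPoints(np.array([[c[0],-c[1],-c[2]]]),np.zeros(3),np.zeros(3),K,np.array(p['dist'],float))[0].ravel()
E
python3 - <<'E'
from h import *
for c in('scene','top'):
    cv2.imwrite(f'pics/{c}0.png',camera(c)); p=camera_params(c); print(c,np.round(p['world_from_camera'],3).tolist(),p['fx'],p['dist'])
s=env.sense();print(s['clock'],s['position'],s['eef_rot'],s['grip_width'])
E
```

```text
scene [[-0.815, 0.237, -0.529, 0.046], [-0.579, -0.326, 0.747, 0.773], [0.004, 0.915, 0.403, 0.533], [0.0, 0.0, 0.0, 1.0]] 414.33305143388986 [-0.04696062  0.          0.          0.          0.        ]
top [[0.025, 0.997, -0.079, 0.523], [-1.0, 0.024, -0.015, -0.015], [-0.013, 0.079, 0.997, 1.111], [0.0, 0.0, 0.0, 1.0]] 515.9215744159061 [-0.13374788  0.          0.          0.          0.        ]
0.1 [ 0.18444037 -0.62288519  0.20994048] [-1.33101317  0.99519594 -0.99380401] 1.003405984546323
```

```bash
ls -la .
```

```text
total 16
drwxr-xr-x  3 agent agent 4096 Dec  7 03:18 .
drwxr-xr-x 23 root  root  4096 Dec  7 03:18 ..
-rw-r--r--  1 agent agent  971 Dec  7 03:18 h.py
drwxr-xr-x  2 agent agent 4096 Dec  7 03:19 pics
```

View pics/scene0.png

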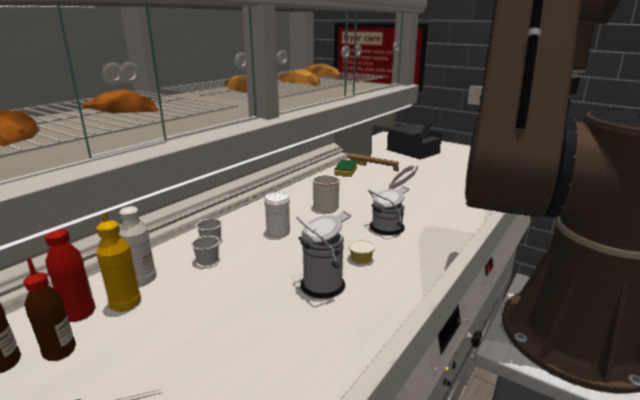

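View pics/top0.png

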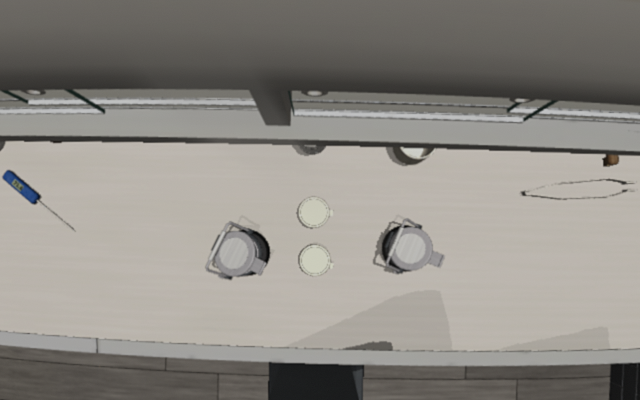

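The top view shows one canister at about (237,252) and another at about (408,247), with the tubs between them. In the scene view the nearer one (322,260) is the tall one, so the low one is at the right of the top view. I'll zoom in on the low one.

```bash
python3 - <<'E'
import cv2
a=cv2.imread('pics/top0.png')[200:290,350:470]; cv2.imwrite('pics/tz.png',cv2.resize(a,None,fx=6,fy=6,interpolation=cv2.INTER_CUBIC))
a=cv2.imread('pics/scene0.png')[155:245,350:440]; cv2.imwrite('pics/sz.png',cv2.resize(a,None,fx=6,fy=6,interpolation=cv2.INTER_CUBIC))
E
```

```text
(no output)
```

View pics/tz.png

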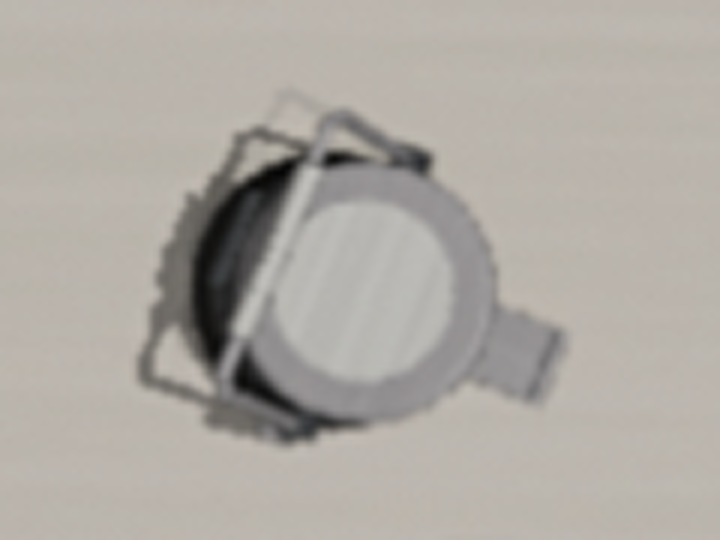

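View pics/sz.png

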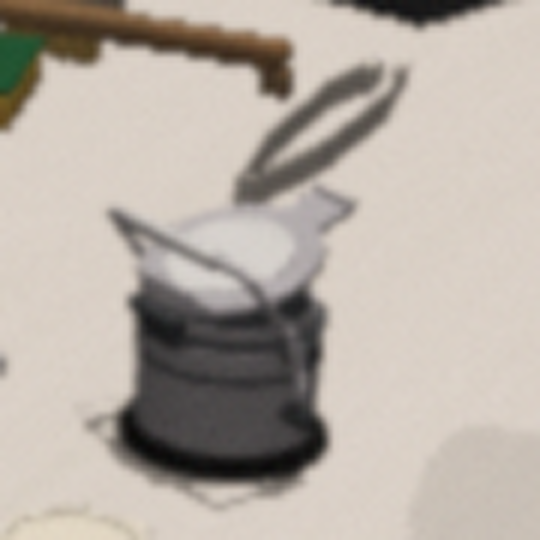

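```bash
python3 - <<'E'
from h import *
A,ea=tri((368.7,190.3),(405,219.2));B,eb=tri((393.7,202.3),(387.5,265))
L,el=tri((350/6+350-2,155+203/6),(350+550/6,200+365/6))
print(A,ea,B,eb,np.linalg.norm(A-B)); print('lug',L,el)
m=(A+B)/2; print('mid',m)
d=B-A; f=np.array([d[1],-d[0]])/np.hypot(d[0],d[1]); 
if f[1]>0:f=-f
print('front dir from bar',f,np.degrees(np.arctan2(f[1],f[0])))
f2=(L-m)[:2];print('from lug',np.degrees(np.arctan2(f2[1],f2[0])),np.linalg.norm(f2))
c=m[:2]+.037*f; print('centre via bar',c)
# foot in scene zoom: left edge 118, right 327, at row ~437 (z~0); bottom 477
P=onz('scene',350+222/6,155+432/6,0.004);print('foot centre approx',P)
# pivots: top zoom (415,158),(300,430) z~.06
p=onz('top',350+415/6,200+158/6,.06);q=onz('top',350+300/6,200+430/6,.06);print('pivots',p,q,(p+q)/2,np.linalg.norm(p-q))
for n,u in(('tubB',(314,212)),('tubA',(315,260))): print(n,onz('top',*u,.037))
print('tall',onz('top',237,252,.14), 'dredger', onz('top',410,155,.1),onz('top',310,148,.1))
E
```

```text
[ 0.5653515  -0.17661473  0.10063975] 0.0023774641488837037 [ 0.47355689 -0.14464631  0.09876451] 0.005672680198943549 0.09722010111965716
lug [ 0.48518046 -0.25039467  0.10003456] 0.0025385418519324947
mid [ 0.51945419 -0.16063052  0.09970213]
front dir from bar [-0.32888637 -0.9443695 ] -109.20119690517356
from lug -110.8978488676979 0.09608481038615187
centre via bar [ 0.5072854 -0.1955722]
foot centre approx [ 0.50069483 -0.17866177  0.004     ]
pivots [ 0.55422549 -0.2118108   0.06      ] [ 0.46131841 -0.17396281  0.06      ] [ 0.50777195 -0.1928868   0.06      ] 0.10032046234697047
tubB [0.57965507 0.00403288 0.037     ]
tubA [ 0.48006018 -0.00056053  0.037     ]
tall [0.49504959 0.14548393 0.14      ] dredger [ 0.6941006  -0.18480255  0.1       ] [0.70321197 0.01408796 0.1       ]
```

```bash
python3 - <<'E'
from h import *
from scipy.spatial.transform import Rotation as R
print(np.round(R.from_rotvec(env.sense()['eef_rot']).as_matrix(),3))
E
```

```text
[[ 0.284 -0.     0.959]
 [-0.959  0.001  0.284]
 [-0.001 -1.     0.   ]]
```

>>> {"method": "drive_tool", "body": {
  "targets": [2.2,2.9,0,-2.6,2.2,2.9,0,-2.6,2.2,2.9,0,-2.6,2.2,2.9,0,-2.6,2.2,2.9,0,-2.6,2.2,2.9,0,-2.6,2.2,2.9,0,-2.6,2.2,2.9,0,-2.6,2.2,2.9,0,-2.6,2.2,2.9,0,-2.6,2.2,2.9,0,-2.6,2.2,2.9,0,-2.6,2.2,2.9,0,-2.6,2.2,2.9,0,-2.6,0,0,0,0,0,0,0,0],
  "fingers": -1
}}

```text
clock: 1.7
position: [0.4926, -0.2165, 0.2102]
eef_rot: [-1.026, 1.459, -1.458]
force: [0.1, 0.1, 0.2]
grip_width: 0.003
```

>>> {"method": "drive_tool", "body": {
  "targets": [0.3,0,-3,0,0.2,0,-3,0,0,0,-2,0,0,0,-1.5,0,0,0,-1,0,0,0,-0.7,0,0,0,-0.7,0,0,0,0,0]
}}

```text
clock: 2.5
position: [0.4972, -0.2173, 0.0911]
eef_rot: [-1.024, 1.461, -1.46]
force: [-0.3, -0.3, 0.3]
grip_width: -0.004
```

```bash
python3 - <<'E'
from h import *
from scipy.spatial.transform import Rotation as R
s=env.sense();print(np.round(R.from_rotvec(s['eef_rot']).as_matrix(),3),s['position'],s['force'])
E
```

```text
[[-0.341 -0.001  0.94 ]
 [-0.94   0.    -0.341]
 [-0.    -1.    -0.001]] [ 0.49721284 -0.21734333  0.09108621] [-0.31598291 -0.2612688   0.27478659]
```

>>> {"method": "drive_tool", "body": {
  "targets": [0,0,-0.4,0,0,0,-0.3,0,0,0,-0.2,0,0,0,-0.2,0,0,0,0,0,0,0,0,0]
}}

```text
clock: 3.1
position: [0.4975, -0.2172, 0.0805]
eef_rot: [-1.024, 1.46, -1.46]
force: [-0.6, -0.1, -0.2]
grip_width: -0.0
```

>>> {"method": "drive_tool", "body": {
  "targets": [0,0,-0.1,0,0,0,-0.1,0,0,0,0,0,0,0,0,0]
}}

```text
clock: 3.5
position: [0.4975, -0.2173, 0.0785]
eef_rot: [-1.024, 1.46, -1.46]
force: [-0.2, -0.3, -0.8]
grip_width: 0.006
```

```bash
python3 - <<'E'
from h import *
for c in('scene','top'):
    i=camera(c); a=i[130:250,330:450] if c=='scene' else i[190:300,340:480]
    cv2.imwrite(f'pics/{c}1.png',cv2.resize(a,None,fx=4.5,fy=4.5,interpolation=cv2.INTER_CUBIC))
E
```

```text
(no output)
```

View pics/scene1.png

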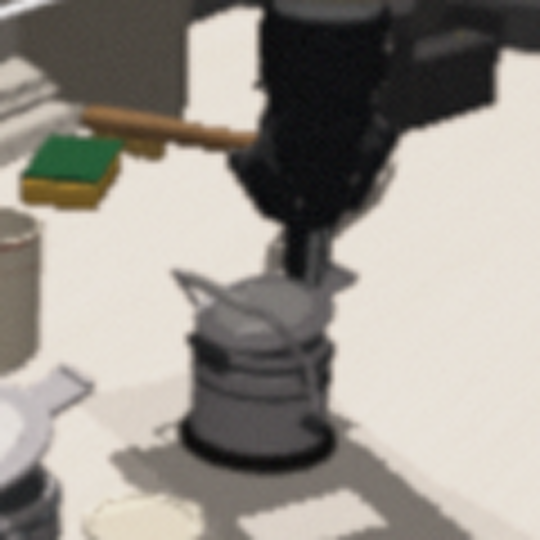

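```bash
python3 - <<'E'
from h import *
P=env.sense()['position']
for c,o in(('scene',(330,130)),('top',(340,190))):
    u=proj(c,P);print(c,u,(u-o)*4.5)
    for z in(.08,):
        u=proj(c,[.507,-.194,z]);print('centre80',(u-o)*4.5)
        u=proj(c,[.507-.0147,-.194-.0404,z]);print('front edge80',(u-o)*4.5)
    u=proj(c,[.507,-.194,0]);print('foot',(u-o)*4.5)
    u=proj(c,[.5197,-.1592,.107]);print('bar',(u-o)*4.5)
E
```

```text
scene [396.14521954 198.56077937] [297.65348792 308.52350718]
centre80 [267.04751129 314.6952922 ]
front edge80 [317.50694691 299.59884085]
foot [258.42689164 430.56371505]
bar [224.48364547 287.00665918]
top [423.19683345 254.49823634] [374.38575054 290.24206355]
centre80 [323.41999432 267.85470509]
front edge80 [413.12055435 302.81070493]
foot [294.58363308 264.71371743]
bar [254.58629963 237.8965823 ]
```

View pics/top1.png

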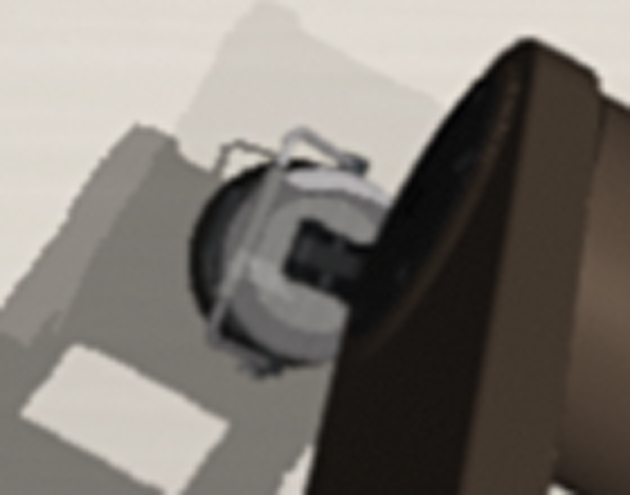

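```bash
python3 - <<'E'
from h import *
out=[]
for c,(x,y) in(('scene',(360,165)),('top',(375,215))):
    a=camera(c)[y:y+60,x:x+60]; out.append(cv2.resize(a,(400,400)if 0 else (390,390),interpolation=cv2.INTER_NEAREST))
cv2.imwrite('pics/z2.png',np.hstack(out))
E
```

```text
(no output)
```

View pics/z2.png

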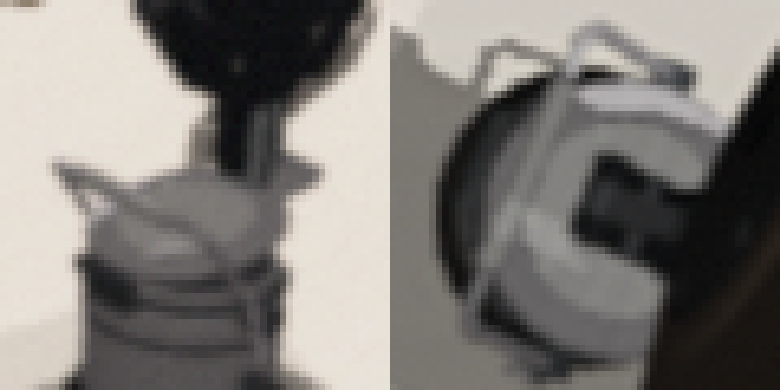

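```bash
python3 - <<'E'
from h import *
P=env.sense()['position']; b=np.array([.342,.94,0]); y=np.array([-.94,.342,0])
for dz in(0,.02,.05,.073,.1):
  for k in(0,.015,.04):
    print(dz,k,[((proj(c,P+b*k+[0,0,dz])-o)*6.5).round() for c,o in(('scene',(360,165)),('top',(375,215)))])
for a in(0,.15,.3):
  # lid front edge and near edge at angle a
  C=np.array([.507,-.194,0]); H=C+b*.046+[0,0,.074]
  r=lambda x,yy,z: H+ -b*(x*np.cos(a)-z*np.sin(a)) + y*yy + np.array([0,0,x*np.sin(a)+z*np.cos(a)])
  print(a,[[((proj(c,r(x,yy,.006))-o)*6.5).round() for c,o in(('scene',(360,165)),('top',(375,215)))] for x,yy in((3,0),) for x,yy in((.003,0),(.046,0),(.09,0),(.113,0),(.072,0))])
E
```

```text
0 0 [array([235., 218.]), array([313., 257.])]
0 0.015 [array([209., 226.]), array([268., 239.])]
0 0.04 [array([166., 239.]), array([193., 210.])]
0.02 0 [array([238., 175.]), array([326., 259.])]
0.02 0.015 [array([213., 183.]), array([280., 241.])]
0.02 0.04 [array([169., 195.]), array([203., 211.])]
0.05 0 [array([244., 110.]), array([346., 262.])]
0.05 0.015 [array([218., 117.]), array([299., 243.])]
0.05 0.04 [array([174., 129.]), array([220., 212.])]
0.073 0 [array([248.,  59.]), array([363., 264.])]
0.073 0.015 [array([222.,  65.]), array([314., 245.])]
0.073 0.04 [array([177.,  77.]), array([233., 213.])]
0.1 0 [array([253.,  -2.]), array([383., 267.])]
0.1 0.015 [array([226.,   4.]), array([333., 247.])]
0.1 0.04 [array([182.,  15.]), array([250., 215.])]
0 [[array([115., 250.]), array([110., 174.])], [array([191., 227.]), array([240., 224.])], [array([265., 205.]), array([372., 276.])], [array([303., 193.]), array([441., 303.])], [array([235., 214.]), array([318., 255.])]]
0.15 [[array([113., 249.]), array([107., 173.])], [array([189., 213.]), array([239., 223.])], [array([265., 177.]), array([376., 275.])], [array([303., 159.]), array([448., 303.])], [array([234., 192.]), array([320., 254.])]]
0.3 [[array([111., 249.]), array([104., 171.])], [array([186., 200.]), array([236., 221.])], [array([260., 151.]), array([373., 272.])], [array([298., 126.]), array([446., 299.])], [array([230., 171.]), array([316., 251.])]]
```

```bash
python3 - <<'E'
from h import *
a=camera('scene')[175:235,365:425].astype(float)
a=np.clip((a-40)*1.9,0,255).astype('uint8')
i0=cv2.imread('pics/scene0.png')[175:235,365:425]
cv2.imwrite('pics/z3.png',np.hstack([cv2.resize(x,(390,390),interpolation=cv2.INTER_CUBIC) for x in(a,i0)]))
for ang in(0,.1,.2,.3):
  b=np.array([.342,.94,0]); C=np.array([.507,-.194,0]); H=C+b*.046+[0,0,.074]
  print(ang,[((proj('scene',H-b*(x*np.cos(ang)-.006*np.sin(ang))+[0,0,x*np.sin(ang)+.006*np.cos(ang)])-(365,175))*6.5).round() for x in(.072,.089,.113)])
E
```

```text
0 [array([203., 149.]), array([231., 140.]), array([271., 128.])]
0.1 [array([202., 134.]), array([231., 122.]), array([271., 105.])]
0.2 [array([201., 120.]), array([229., 104.]), array([269.,  83.])]
0.3 [array([198., 106.]), array([226.,  87.]), array([266.,  61.])]
```

View pics/z3.png

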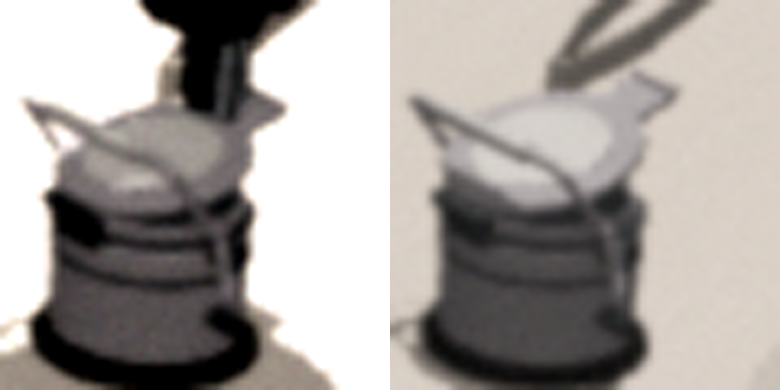

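>>> {"method": "drive_tool", "body": {
  "targets": [0,0,-0.1,0,0,0,-0.1,0,0,0,0,0]
}}

```text
clock: 4.05
position: [0.4975, -0.2172, 0.0763]
eef_rot: [-1.024, 1.461, -1.46]
force: [-0.2, -0.0, 0.7]
grip_width: -0.0
```

>>> {"method": "drive_tool", "body": {
  "targets": [0,0,-0.1,0,0,0,-0.1,0,0,0,0,0]
}}

```text
clock: 4.35
position: [0.4974, -0.2172, 0.0743]
eef_rot: [-1.024, 1.461, -1.46]
force: [0.4, -0.4, -0.3]
grip_width: -0.001
```

```bash
python3 - <<'E'
from h import *
s=env.sense();print(s['position'],s['force'])
a=camera('scene')[175:235,365:425].astype(float)
a=np.clip((a-40)*1.9,0,255).astype('uint8')
t=camera('top')[215:275,375:435]
cv2.imwrite('pics/z4.png',np.hstack([cv2.resize(x,(390,390),interpolation=cv2.INTER_CUBIC) for x in(a,t)]))
E
```

```text
[ 0.49743337 -0.21719653  0.07433662] [ 0.44444672 -0.38634873 -0.28335807]
```

View pics/z4.png

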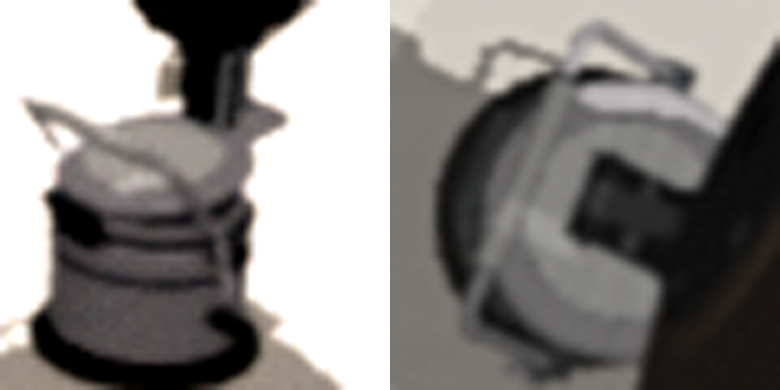

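>>> {"method": "drive_tool", "body": {
  "targets": [0,0,-0.1,0,0,0,-0.1,0,0,0,-0.1,0,0,0,0,0]
}}

```text
clock: 4.85
position: [0.4974, -0.2172, 0.0713]
eef_rot: [-1.024, 1.461, -1.46]
force: [-0.3, -1.5, -0.2]
grip_width: 0.001
```

>>> {"method": "drive_tool", "body": {
  "targets": [0,0,-0.1,0,0,0,-0.1,0,0,0,0,0]
}}

```text
clock: 5.15
position: [0.4975, -0.2172, 0.0694]
eef_rot: [-1.024, 1.461, -1.46]
force: [0.3, 0.1, -0.0]
grip_width: 0.006
```

```bash
python3 - <<'E'
from h import *
s=env.sense();print(s['position'],s['force'],s['ft_torque'])
a=camera('scene')[175:235,365:425].astype(float)
a=np.clip((a-40)*1.9,0,255).astype('uint8')
t=camera('top')[215:275,375:435]
cv2.imwrite('pics/z5.png',np.hstack([cv2.resize(x,(390,390),interpolation=cv2.INTER_CUBIC) for x in(a,t)]))
E
```

```text
[ 0.4974753  -0.21724455  0.0693707 ] [ 0.3075674   0.10697183 -0.04283765] [ 0.02403496 -0.03668716 -0.05749799]
```

View pics/z5.png

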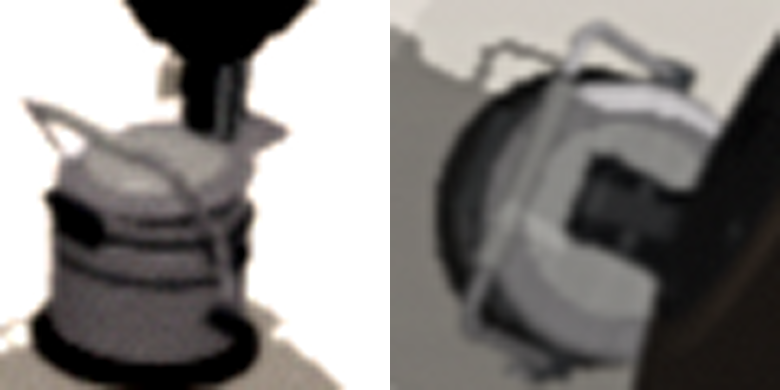

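>>> {"method": "drive_tool", "body": {
  "targets": [0,0,-0.1,0,0,0,-0.1,0,0,0,-0.1,0,0,0,0,0]
}}

```text
clock: 5.65
position: [0.4974, -0.2172, 0.0663]
eef_rot: [-1.024, 1.461, -1.46]
force: [0.0, 0.4, 0.6]
grip_width: 0.001
```

>>> {"method": "drive_tool", "body": {
  "targets": [0,0,-0.1,0,0,0,-0.1,0,0,0,0,0]
}}

```text
clock: 5.95
position: [0.4975, -0.2172, 0.0644]
eef_rot: [-1.024, 1.461, -1.46]
force: [-0.4, 0.6, 0.3]
grip_width: -0.002
```

```bash
python3 - <<'E'
from h import *
s=env.sense();print(s['position'],s['force'],s['ft_torque'])
a=camera('scene')[175:235,365:425].astype(float)
a=np.clip((a-40)*1.9,0,255).astype('uint8')
b=cv2.imread('pics/z5.png')[:,:390]
cv2.imwrite('pics/z6.png',np.hstack([cv2.resize(a,(390,390),interpolation=cv2.INTER_CUBIC),b]))
E
```

```text
[ 0.49747271 -0.21723199  0.06435556] [-0.37259621  0.55161143  0.32467906] [-0.06136468 -0.0220608  -0.00735288]
```

View pics/z6.png

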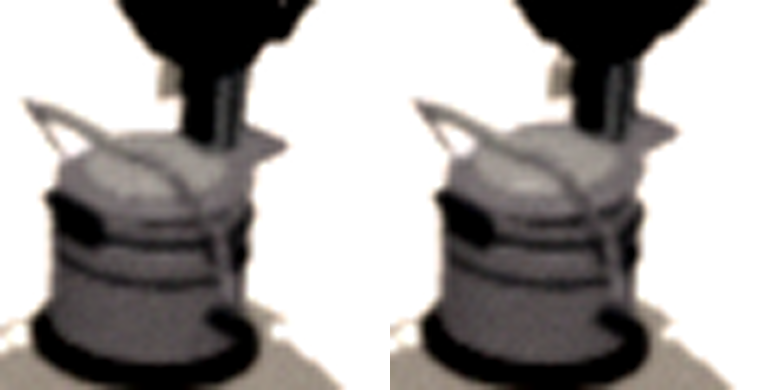

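>>> {"method": "drive_tool", "body": {
  "targets": [0,0,-0.1,0,0,0,-0.1,0,0,0,0,0]
}}

```text
clock: 6.3
position: [0.4975, -0.2172, 0.0624]
eef_rot: [-1.024, 1.461, -1.46]
force: [0.1, 0.5, -0.5]
grip_width: -0.006
```

>>> {"method": "drive_tool", "body": {
  "targets": [0,0,-0.1,0,0,0,-0.1,0,0,0,0,0]
}}

```text
clock: 6.6
position: [0.4975, -0.2172, 0.0603]
eef_rot: [-1.024, 1.461, -1.46]
force: [0.2, -0.2, 0.8]
grip_width: 0.002
```

```bash
python3 - <<'E'
from h import *
s=env.sense();print(s['position'],s['force'],s['ft_torque'])
a=camera('scene')[165:235,365:435].astype(float)
a=np.clip((a-30)*1.7,0,255).astype('uint8')
cv2.imwrite('pics/z7.png',cv2.resize(a,(590,590),interpolation=cv2.INTER_CUBIC))
E
```

```text
[ 0.49745375 -0.21718453  0.06034567] [ 0.21659807 -0.18897597  0.77639279] [-0.00737016 -0.00480143  0.03228371]
```

View pics/z7.png

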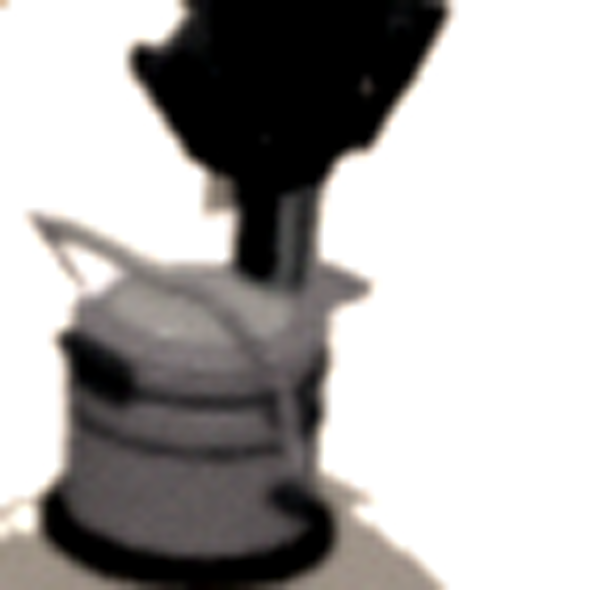

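>>> {"method": "drive_tool", "body": {
  "targets": [0,0,-0.1,0,0,0,0,0]
}}

```text
clock: 6.85
position: [0.4975, -0.2172, 0.0594]
eef_rot: [-1.024, 1.461, -1.46]
force: [0.8, 0.3, -0.1]
grip_width: -0.0
```

```bash
python3 - <<'E'
from h import *
s=env.sense();print(s['position'],s['force'],s['ft_torque'],s['tau'])
E
```

```text
[ 0.49747125 -0.2172199   0.05940808] [ 0.76082626  0.32574593 -0.08361137] [ 0.00287627 -0.009438    0.02493348] [-1.03168385e-02 -8.48433924e+01 -2.72207415e+01 -4.57048460e-03
 -4.42236441e-02  9.85065844e-05]
```

>>> {"method": "drive_tool", "body": {
  "targets": [0,0,-0.1,0,0,0,0,0]
}}

```text
clock: 7.05
position: [0.4976, -0.2173, 0.059]
eef_rot: [-1.024, 1.46, -1.461]
force: [-2.8, 0.8, 12.6]
grip_width: -0.003
```

```bash
python3 - <<'E'
from h import *
s=env.sense();print(s['position'],s['force'],s['ft_torque'],s['tau'])
E
```

```text
[ 0.4975994  -0.21731025  0.05897942] [-2.77805202  0.83481352 12.61817982] [0.18878748 0.5136463  0.01439964] [-4.80091927e-03 -7.82827663e+01 -2.65467632e+01  4.18661605e-02
 -1.27943471e+00  2.66154108e-03]
```

>>> {"method": "drive_tool", "body": {
  "targets": [0,0,1.1,0,0,0,4,0,0,0,4,0,0.7,2,0,0,0.7,2,0,0,0.7,2,0,0,0.8,2,0,0,0.8,1.9,0,0,0,0,0,0]
}}

```text
clock: 7.95
position: [0.5353, -0.1165, 0.15]
eef_rot: [-1.025, 1.459, -1.459]
force: [0.1, -0.1, 0.1]
grip_width: 0.001
```

```bash
python3 - <<'E'
from h import *
s=env.sense();print(s['position'],s['force'])
a=camera('scene')[145:235,345:435]
t=camera('top')[195:285,365:455]
cv2.imwrite('pics/z8.png',np.hstack([cv2.resize(x,(400,400),interpolation=cv2.INTER_CUBIC) for x in(a,t)]))
E
```

```text
[ 0.53526422 -0.11645714  0.15002176] [ 0.13040363 -0.0989567   0.09931542]
```

View pics/z8.png

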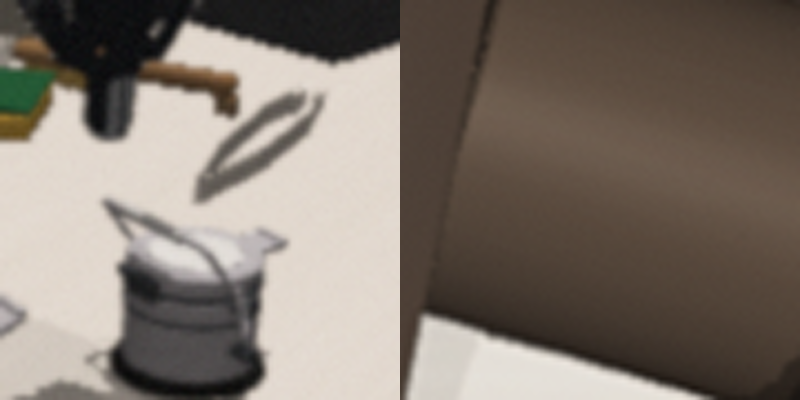

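```bash
python3 - <<'E'
from h import *
P=env.sense()['position']
for d in(0,.01,.02,.025): print(d,((proj('scene',P+[0,0,d])-(345,145))*4.444).round(1))
for dz in(.0,):
  for k in(.037,): print('bar',((proj('scene',[.507+.342*k,-.194+.94*k,.107])-(345,145))*4.444).round(1))
print('lid c',((proj('scene',[.507,-.194,.08])-(345,145))*4.444).round(1))
E
```

```text
0 [103.5 165.2]
0.01 [104.3 149.2]
0.02 [105.1 133. ]
0.025 [105.5 124.9]
bar [155.1 216.8]
lid c [197.1 244.1]
```

>>> {"method": "drive_tool", "body": {
  "targets": [0,0,-3,0,0,0,-3,0,0,0,-1.4,0,0,0,0,0]
}}

```text
clock: 8.45
position: [0.5329, -0.1187, 0.0739]
eef_rot: [-1.026, 1.464, -1.459]
force: [-0.0, -0.2, 0.3]
grip_width: 0.001
```

```bash
python3 - <<'E'
from h import *
s=env.sense();print(s['position'],s['force'])
a=camera('scene')[145:235,345:435]
cv2.imwrite('pics/z9.png',cv2.resize(a,(540,540),interpolation=cv2.INTER_CUBIC))
E
```

```text
[ 0.53285063 -0.11870064  0.07387098] [-0.02124683 -0.2085631   0.31566455]
```

View pics/z9.png

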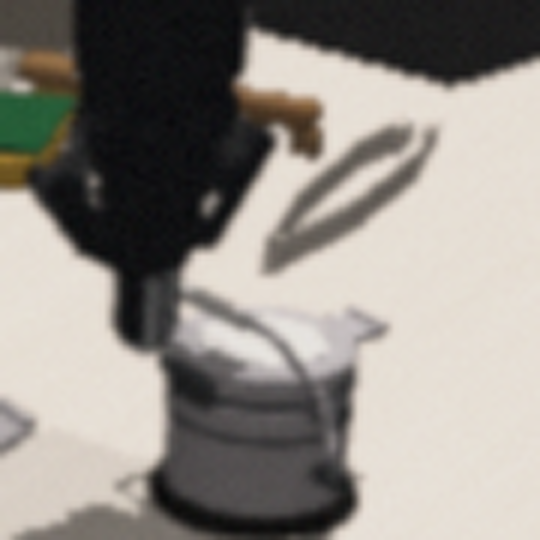

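>>> {"method": "drive_tool", "body": {
  "targets": [-0.34,-0.94,0,0,-0.34,-0.94,0,0,-0.34,-0.94,0,0,-0.34,-0.94,0,0]
}}

```text
clock: 8.9
position: [0.5216, -0.157, 0.0768]
eef_rot: [-1.022, 1.459, -1.462]
force: [2.2, 2.2, 2.1]
grip_width: -0.001
```

```bash
python3 - <<'E'
from h import *
s=env.sense();print(s['position'],s['force'])
a=camera('scene')[145:235,345:435]
cv2.imwrite('pics/z10.png',cv2.resize(a,(540,540),interpolation=cv2.INTER_CUBIC))
E
```

```text
[ 0.52158033 -0.15696381  0.07683174] [2.23689523 2.2421845  2.14487134]
```

View pics/z10.png

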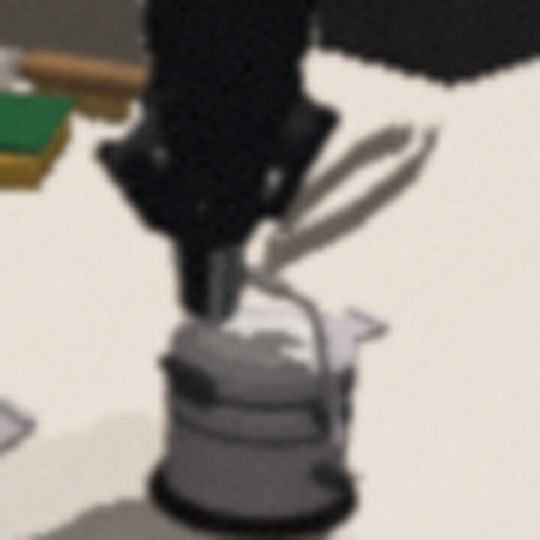

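>>> {"method": "drive_tool", "body": {
  "targets": [-0.34,-0.94,0,0,-0.34,-0.94,0,0,-0.34,-0.94,0,0,-0.34,-0.94,0,0]
}}

```text
clock: 9.35
position: [0.5068, -0.1944, 0.0754]
eef_rot: [-1.024, 1.461, -1.46]
force: [1.4, 0.6, -0.4]
grip_width: 0.003
```

```bash
python3 - <<'E'
from h import *
s=env.sense();print(s['position'],s['force'])
a=camera('scene')[145:235,345:435]
cv2.imwrite('pics/z11.png',cv2.resize(a,(540,540),interpolation=cv2.INTER_CUBIC))
E
```

```text
[ 0.50679701 -0.19435192  0.07541946] [ 1.38509111  0.57286859 -0.35917046]
```

View pics/z11.png

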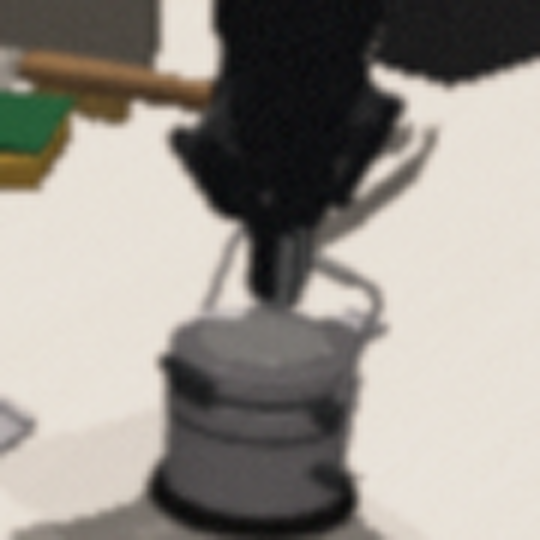

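>>> {"method": "drive_tool", "body": {
  "targets": [-0.34,-0.94,0,0,-0.34,-0.94,0,0,0,0,0,0,0,0,0,0]
}}

```text
clock: 9.8
position: [0.5004, -0.2125, 0.0755]
eef_rot: [-1.024, 1.461, -1.461]
force: [-0.1, 1.6, 0.0]
grip_width: -0.004
```

```bash
python3 - <<'E'
from h import *
s=env.sense();print(s['position'],s['force'])
a=camera('scene')[145:235,345:435]
cv2.imwrite('pics/z12.png',cv2.resize(a,(540,540),interpolation=cv2.INTER_CUBIC))
E
```

```text
[ 0.50042168 -0.212468    0.07546612] [-0.08249974  1.60223098  0.00228246]
```

View pics/z12.png

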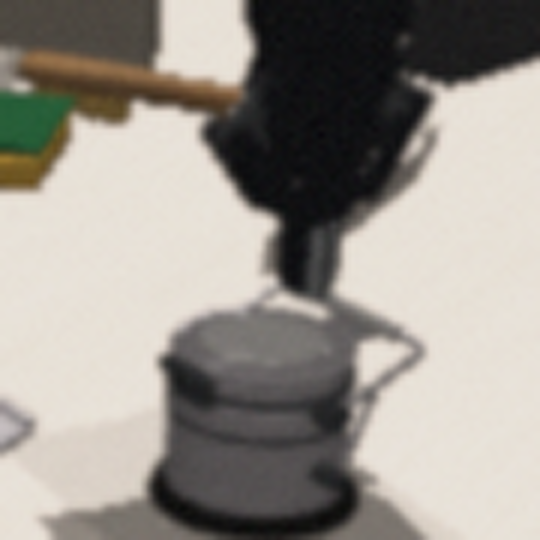

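>>> {"method": "drive_tool", "body": {
  "targets": [0.34,0.94,0.5,0,0.34,0.94,2,0,0,0,4,0,0,0,4,0,0,0,4,0,0,0,0,0,0,0,0,0]
}}

```text
clock: 10.55
position: [0.508, -0.1928, 0.2217]
eef_rot: [-1.023, 1.458, -1.461]
force: [-0.7, -0.4, -1.1]
grip_width: 0.0
```

```bash
python3 - <<'E'
from h import *
s=env.sense();print(s['position'],s['force'])
a=camera('scene')[145:235,345:435]
cv2.imwrite('pics/z13.png',cv2.resize(a,(540,540),interpolation=cv2.INTER_CUBIC))
c=np.array([.507,-.194,0]);b=np.array([.342,.94,0]);y=np.array([-.94,.342,0])
for k,z in((-.056,.08),(-.01,.12)):
  print([((proj('scene',c+b*k+y*t+[0,0,z])-(345,145))*6).round() for t in(-.049,.049)])
E
```

```text
[ 0.50799053 -0.19277054  0.22168493] [-0.67035532 -0.39200288 -1.08970341]
[array([282., 271.]), array([429., 338.])]
[array([216., 213.]), array([365., 278.])]
```

View pics/z13.png

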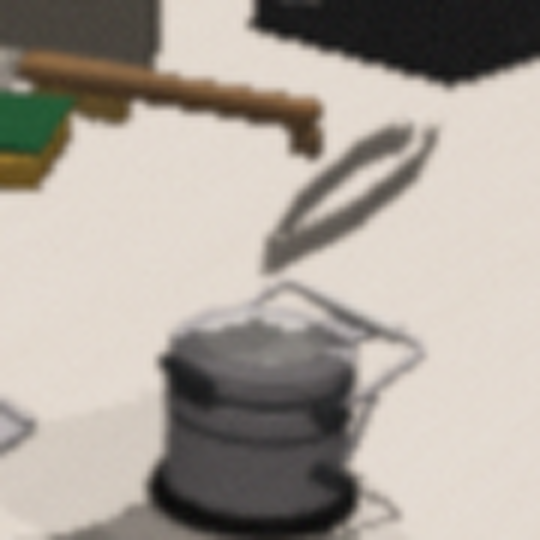

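The bail bar's ends are now at about (288,285) and (425,352) in the zoom, which is where the closed position should be. I'll move the arm clear and check everything.

>>> {"method": "drive_tool", "body": {
  "targets": [-1.5,-4,0,0,-1.5,-4,0,0,-1.5,-4,0,0,-1.5,-4,0,0,-1.5,-4,0,0,-1.5,-4,0,0,-1.5,-4,0,0,0,0,0,0,0,0,0,0]
}}

```text
clock: 11.5
position: [0.4014, -0.4732, 0.2187]
eef_rot: [-1.023, 1.464, -1.459]
force: [0.3, 0.4, 0.6]
grip_width: -0.001
```

```bash
python3 - <<'E'
from h import *
s=env.sense();print(s['clock'],s['position'],s['force'])
i=camera('scene');t=camera('top')
cv2.imwrite('pics/z14.png',np.hstack([cv2.resize(x,(400,400),interpolation=cv2.INTER_CUBIC) for x in(i[145:305,260:440],t[180:300,190:470][:, :])]))
cv2.imwrite('pics/z15.png',cv2.resize(t[170:300,190:470],None,fx=2.8,fy=2.8,interpolation=cv2.INTER_CUBIC))
E
```

```text
11.5 [ 0.4014308  -0.47319082  0.21867355] [0.32740659 0.44420694 0.55423374]
```

View pics/z14.png

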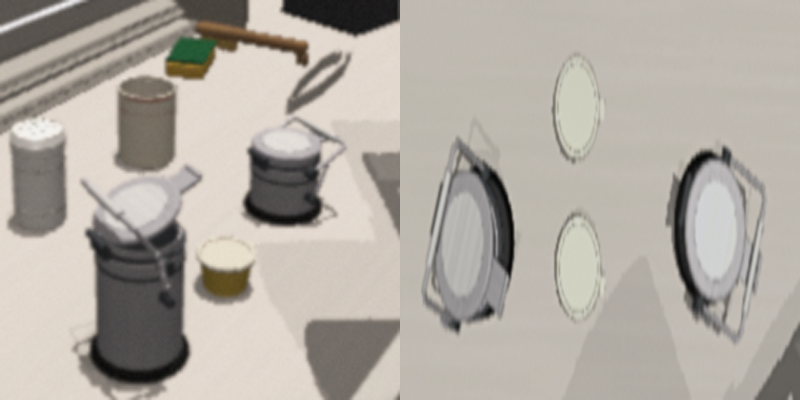

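View pics/z15.png

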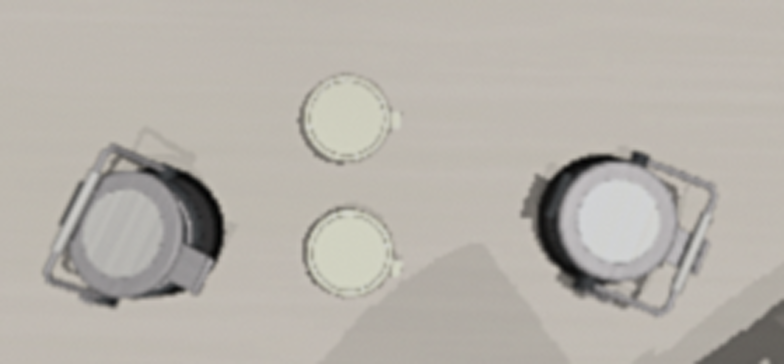

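The low canister's lid is flat and its bail bar lies on the front lug. The tall one is still open with its bail thrown back, the tubs and dredger haven't moved, and the arm is clear. Handing in.

```bash
python3 - <<'E'
from plant import job
print(job.sign_off())
E
```

```text
the job is handed in; nothing more can be done
None
```

The low canister is closed and handed in at about 11.5 s on the robot's clock. I pressed its lid down with the shut fingers until it hit its stop at about 12.6 N. Then I pushed the bail bar over from behind until it snapped down at the front.

**Last checks, from both cameras:** The lid is flat and the bar lies on the front lug. The tall canister is still ajar with its bail thrown back. The tubs and salt dredger stand where they were as far as I could see; I didn't measure them again. The arm was about 0.3 m clear, with force near zero.

**Disagreements:**
- **Fingertip height:** the fingertips touched about 20 mm higher than the reported TCP height; the lid, which should be at 80 mm, bottomed at a reported 59 mm. The scene camera showed the same gap, so I used the contact height for the bail push.
- **Bar height before the move:** it measured 100 mm from the two views against the stated 107 mm.
- **Closed bar in the scene view:** it sat about 2 pixels lower than I had predicted.
- **Joint angles:** I couldn't read the lid and bail angles directly, so the closed state is judged from the pictures and the contact force.

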